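# Unlatch the biscuit jar and hold its lid open at 60 degrees

### The job

Swing the latch lever on the front of the big square glass biscuit jar sideways until it is clear of the lid, then lift the hinged steel lid by its round knob to 60 degrees from closed and hold it there, still, so that biscuits can be taken out. The lid would fall shut if let go, so finish while still holding it by the knob, and leave the other things on the table where they are.

Things in the scene. Friction and masses are not known exactly. Their poses are not given: they have to be found in the camera images.
- jar: the big square glass biscuit jar, fixed to the table, 140 x 140 mm, 130 mm tall, with a square steel lid on top (144 x 144 x 8 mm, 0.23 to 0.46 kg with its knob, its top face 140 mm above the table). Origin at the centre of its underside; its z is up, its front (latch side) faces its own -x, roughly towards the robot, and its lid hinge runs along its own y at the back (+x). The other positions below called 'in the jar's frame' use these axes
- lid (a joint): lid angle in rad: 0 closed, grows as the front edge rises, 1.047 = 60 degrees, stop at 1.5. Nothing holds it open: it falls shut when let go. The latch really blocks it
- lid_hinge (a point): point on the lid's hinge axis, midway along it; at (72, 0, 132) mm in the jar's frame. The axis runs along the jar's y
- knob (a point): black ball knob, 28 mm across, on a 12 mm thick stem near the lid's front edge; origin at the ball's centre, which with the lid closed lies 115 mm in front of and 41 mm above the hinge axis, at (-43, 0, 173) mm in the jar's frame, 33 mm above the lid's top face. It turns with the lid. Pinched from above with the fingers on its two sides along the jar's y, the ball can turn between the fingers while the lid swings
- latch (a joint): latch lever angle in rad about an upright axis: 0 (up to 0.25 at the start) = latched, its short keeper end lying over the lid's front edge and its long end pointing out from the jar's front; grows as the long end swings towards the jar's +y side. The keeper is clear of the lid from about 1.24; stop at 1.55. Light friction (about 0.5 N at the peg): it stays where it is left
- latch_peg (a point): point on the lever's upright steel peg, 12 mm thick, which stands up from the lever's long end, 50 mm from the pivot. The peg rises from the lever's top face (149 mm above the table) to 192 mm; this point is on the peg's axis 174 mm above the table. The lever is a flat bar 10 mm wide and 6 mm thick
- latch_pivot (a point): point on the latch's upright axis, 146 mm above the table, at (-86, 30) mm in the jar's frame, 14 mm in front of the lid's front edge
- small_jar: closed square glass jar, 75 x 75 mm, 94 mm tall, wooden lid, no latch or knob (bystander, beside the big jar on its -y side); origin at the centre of its underside
- silicone_lid: orange silicone lid lying flat, a disc 92 mm across, 16 mm tall with its nub (bystander, near the big jar's -y front corner); origin at the centre of its underside
- mug: small white enamel mug, 76 mm across, 75 mm tall (bystander, beside the big jar on its +y side); origin at the centre of its underside
- tea_tin: round plain aluminium tin, 72 mm across, 120 mm tall (bystander, far left); origin at the centre of its underside
- bowl: blue bowl, 130 mm across, 55 mm tall (bystander, far right); origin at the centre of its underside
- sugar_jar: small round glass jar with steel cap, 70 mm across, 100 mm tall (bystander, near the big jar's +y front corner); origin at the centre of its underside

How it is judged:
By the outcome, as a careful person would: the job done as asked, in the order asked, and still so for the second after the job is handed in, while the arm keeps its last pose, push and grip.
It also fails if it takes over 48 s, if anything falls off the work surface, if the arm or the gripper's body presses on something with over 40 N, if the wrist force passes 120 N, or if a joint passes its speed limit or range.

### The arm

A 6-joint arm with a two-finger parallel gripper is mounted at the origin on the work surface. World frame = base frame: x ahead of the robot, y to its left, z up, the work surface at z = 0. Lengths are in m, angles in rad, forces in N, time in s.
With the tool pointing down it reaches from about 0.35 to 0.975 m from the base axis. Payload 7.1 kg.
Tool frame: the origin (TCP) lies midway between the tips of the shut fingers; the grasp point (between the pads) lies 19 mm behind it (env.grip_point_offset is the distance from the TCP to the grasp point, in m); x points along the fingers, y is the direction in which the jaws open and shut, and the axes are right-handed (so a half turn about x gives the same grasp; the last joint's range is limited). The gripper opens to 88 mm and grips with 3 to 60 N. Pads are 20 mm wide; open, the fingers measure 115 mm over their backs; the gripper's body (75 mm by 178 mm) begins 61 mm behind the grasp point.
Start: joints at [1.091, 0.423, 1.63, -0, 1.089, -0.019], TCP at [0.278, 0.56, 0.2] pointing down, gripper open.
Joint ranges: [-3, 3], [-0.9, 2.11], [0.09, 2.58], [-1.31, 4.45], [0.11, 2.69], [-2.54, 2.54]. Speed limits (rad/s): [2.39, 2.39, 3.01, 3.14, 3.14, 3.14].

### API

Orientations are given as a rotation vector (axis times angle).
In Python, from cell import env, cams gives the robot as it stands. The module is installed in compiled form; this text tells all that it offers.
- The arm moves only by the tool play_rows, never from a script. Its argument "motion" is a list of rows, each an object with "xyz": the shift along the tool's x, y, z in units of 0.03 m (1.0 is 0.03 m), a list of three; "yaw": the turn about the tool's x in units of 4 degrees (1.0 is 4 degrees); "hand": the opening, from -1 (shut) to 1 (fully open), so that 0 is half open. In form: [{"xyz": [dx, dy, dz], "yaw": yaw, "hand": hand}, ...]. A call has 1 to 5 rows; each row shifts and turns the commanded pose from where the row before left it, along the tool's axes as they then stand; what a row does not reach is not made up. A row lasts 1/12 s, in which the tool goes at most 41.7 mm and 7.16 degrees, less where a joint would pass 70% of its speed; a pose out of reach is approached as far as the arm can. A call with a number of a shift or a turn outside -1 to 1 is refused whole. A call with a gripper value outside its range is refused whole. The fingers move at their own pace and stop on an object; "squeeze" is the grip in N (left out, the last holds). Time passes only in rows, so rows that do not move let the fingers close. It gives the time, the measured TCP pose, the force and the opening at its end, in the units of the state.
- env.observe(): the state, without advancing time (a new reading comes with each control period).
- cams.capture(name): name is "side" or "top"; returns a dict with "color" (384x512x3 uint8, red, green, blue), "intrinsics" (3x3 intrinsics, pixels), "R" (3x3) and "t" (3): a world point X has camera coordinates R X + t. Camera axes: x right, y down, z forward; pixel columns grow to the right and rows downward; lengths in m; the calibration is good to about 2 mm. A picture is of the moment at which its call begins. There is no depth.
- env.close_job(): hands the job in, once; it reports no verdict.
The state is a dict: "t": time; "qpos": joint angles; "qvel": joint speeds; "effort": joint torques, N m; "tool_pos": TCP position; "tcp_rot": TCP orientation; "ft_force": force on the tool from outside, world axes, zero at the start; "torque": the same for the moment, N m; "width": finger opening in m.
Only numpy, scipy, OpenCV 4.12 (cv2) and the standard library are available. Lean on these libraries where they do the work, as an engineer would, in place of code of your own. Each camera call takes 0.05 s, during which the arm holds its last target.

## Working session

There is one attempt and no reset: what is moved stays moved. The work goes in short steps, Python scripts to look and compute and a tool call to move; the robot and the scene stay as the last step left them, time stands still between calls to the robot, and variables do not carry over. Pictures are saved under pics/ and viewed, and the job is handed in when it is done.

Besides the shell and the picture viewer there is one more tool, called after ">>>" as name(argument=value, ...), one argument or row to a line, values as JSON. play_rows: Moves the arm, as the interface text tells. Its arguments: {"type":"object","properties":{"motion":{"type":"array"},"squeeze":{"type":"number"}},"required":["motion"]}

```bash
ls; mkdir -p pics
python3 - <<'E'
from cell import env,cams
import cv2
print(env.observe())
for n in ("side","top"):
    c=cams.capture(n); cv2.imwrite(f"pics/{n}0.png",c["color"][:,:,::-1]); print(n,c["intrinsics"],c["R"],c["t"])
E
```

```text
pics
{'t': 0.0, 'qpos': array([ 1.09101683e+00,  4.23836728e-01,  1.63066410e+00,  9.43422434e-06,
        1.08859912e+00, -1.89936239e-02]), 'qvel': array([-5.34816830e-04,  1.65087607e-04,  1.23156439e-04, -4.51134237e-05,
        6.92431483e-05, -1.83715117e-03]), 'effort': array([-3.32333009e-03, -5.44633126e+01, -2.73666590e+01,  6.43948861e-02,
        2.28373648e-02, -1.03309201e-04]), 'tool_pos': array([0.27761183, 0.55931652, 0.19911447]), 'tcp_rot': array([ 0.36018813,  1.54080987, -0.3624961 ]), 'ft_force': array([ 0.36230218,  0.41198614, -1.08809792]), 'torque': array([-0.00744167, -0.00249745,  0.00463714]), 'width': 0.08806170980370506}
side [[431.55003921   0.         254.32207577]
 [  0.         431.55003921 188.96844766]
 [  0.           0.           1.        ]] [[ 0.97657251 -0.21468834  0.01466425]
 [-0.12429803 -0.61840798 -0.77596493]
 [ 0.17565911  0.75596328 -0.63060558]] [-0.55427902  0.16012788  1.44607741]
top [[368.61501233   0.         251.68538982]
 [  0.         368.61501233 195.39441957]
 [  0.           0.           1.        ]] [[ 1.95743075e-02 -9.99808388e-01  1.84898110e-04]
 [-9.93793901e-01 -1.94768092e-02 -1.09518658e-01]
 [ 1.09501275e-01  1.96000128e-03 -9.93984723e-01]] [0.00558281 0.60873509 1.07473258]
```

View pics/side0.png

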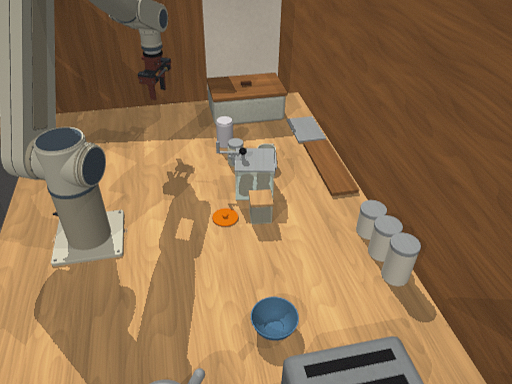

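View pics/top0.png

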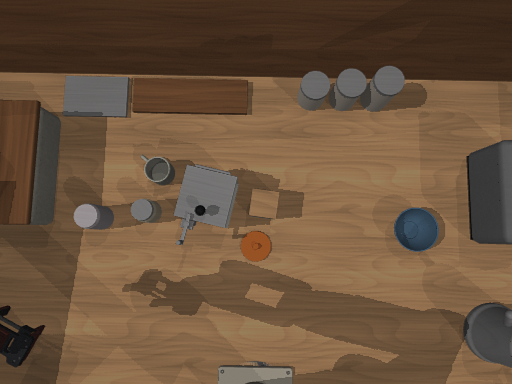

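Run:
```python
import cv2
a=cv2.imread("pics/top0.png")[150:260,130:290]; cv2.imwrite("pics/top0z.png",cv2.resize(a,None,fx=5,fy=5,interpolation=cv2.INTER_CUBIC))
a=cv2.imread("pics/side0.png")[110:230,200:310]; cv2.imwrite("pics/side0z.png",cv2.resize(a,None,fx=5,fy=5,interpolation=cv2.INTER_CUBIC))
```

```text
(no output)
```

View pics/top0z.png

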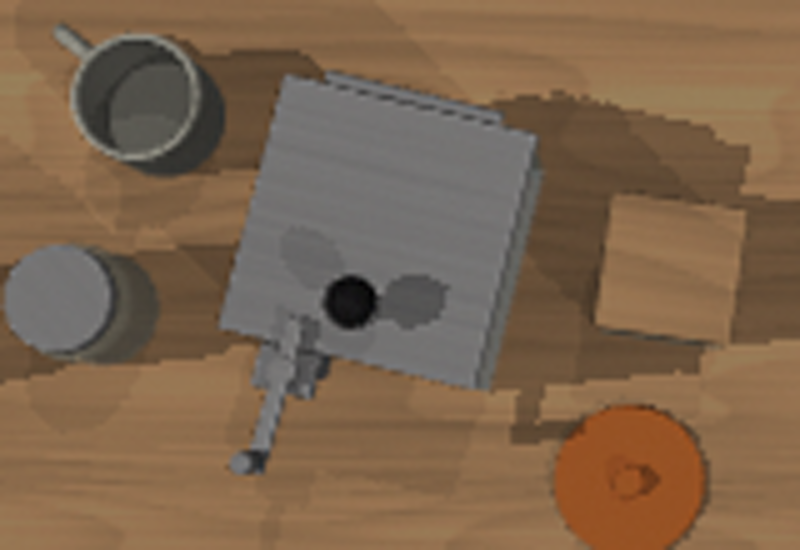

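View pics/side0z.png

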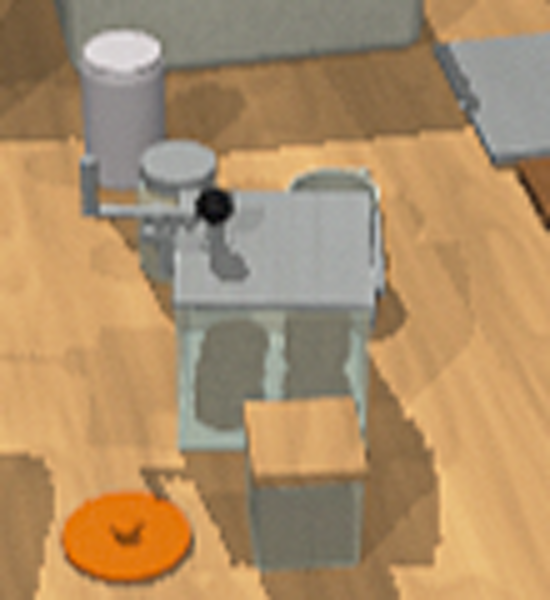

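```bash
cat > h.py <<'E'
import numpy as np, cv2
from cell import env,cams
def ray(c,u,v):
    C=-c["R"].T@c["t"]; d=c["R"].T@np.linalg.solve(c["intrinsics"],[u,v,1.]); return C,d
def plane(c,u,v,z):
    C,d=ray(c,u,v); return C+d*(z-C[2])/d[2]
def tri(p):
    A=np.zeros((3,3));b=np.zeros(3)
    for c,u,v in p:
        C,d=ray(c,u,v); d/=np.linalg.norm(d); P=np.eye(3)-np.outer(d,d); A+=P;b+=P@C
    return np.linalg.solve(A,b)
def proj(c,X):
    x=c["intrinsics"]@(c["R"]@np.asarray(X)+c["t"]); return x[:2]/x[2]
def dark(c,box,th=45):
    u0,u1,v0,v1=box; g=c["color"][v0:v1,u0:u1].max(2); m=(g<th).astype(np.uint8)
    n,l,s,ce=cv2.connectedComponentsWithStats(m); i=1+np.argmax(s[1:,4]); return ce[i]+[u0,v0],s[i]
E
python3 - <<'E'
from h import *
S=cams.capture("side");T=cams.capture("top")
kt,s1=dark(T,(190,212,200,222)); ks,s2=dark(S,(233,252,143,162))
print(kt,s1,ks,s2)
print("knob plane",plane(T,*kt,.173),plane(S,*ks,.173),tri([(T,*kt),(S,*ks)]))
P=[plane(T,u/5+129.6,v/5+149.6,.140) for u,v in [(285,75),(538,133),(488,388),(222,328)]]
P=np.array(P);print(P); 
for i in range(4): d=P[(i+1)%4]-P[i]; print(np.linalg.norm(d),np.degrees(np.arctan2(d[1],d[0])))
print(P.mean(0))
Q=[plane(S,u/5+199.6,v/5+109.6,.140) for u,v in [(183,195),(370,193),(365,305),(178,303)]];Q=np.array(Q);print(Q,Q.mean(0))
for i in range(4): d=Q[(i+1)%4]-Q[i]; print(np.linalg.norm(d),np.degrees(np.arctan2(d[1],d[0])))
print("peg top",plane(T,238/5+129.6,462/5+149.6,.192),plane(S,90/5+199.6,158/5+109.6,.192))
print("peg base",plane(T,262/5+129.6,455/5+149.6,.149),plane(S,92/5+199.6,210/5+109.6,.149))
for n,z,t,h in [("mug",.075,(135,95),0),("sugar",.1,(58,300),0),("small",.094,(671,268),0),("sil",.01,(630,480),0)]:
  print(n,plane(T,t[0]/5+129.6,t[1]/5+149.6,z))
E
```

```text
[199.6125 210.    ] [ 5  5 10 11 80] [242.39393939 150.84848485] [ 6  5  7  7 33]
knob plane [0.5520655  0.15256385 0.173     ] [0.5544789  0.15167381 0.173     ] [0.55334223 0.15242772 0.17256769]
[[0.67816334 0.19729319 0.14      ]
 [0.64872308 0.05787913 0.14      ]
 [0.50942541 0.08145785 0.14      ]
 [0.53888454 0.22590141 0.14      ]]
0.14248862974868326 -101.92404484205952
0.1412791424400647 170.3926890221261
0.14741703180660404 78.47267119082969
0.1421865461492446 -11.607256429000198
[0.59379909 0.1406329  0.14      ]
[[0.54396539 0.21878882 0.14      ]
 [0.68248948 0.19425623 0.14      ]
 [0.64394436 0.05809877 0.14      ]
 [0.51572022 0.08604353 0.14      ]] [0.59652986 0.13929684 0.14      ]
0.14067968213170445 -10.042940054524719
0.14150823697889076 -105.80640644693094
0.13123391734921314 167.7053825028479
0.13571699114169816 77.98790522212599
peg top [0.46835487 0.20387461 0.192     ] [0.47315049 0.20233701 0.192     ]
peg base [0.47143226 0.1998857  0.149     ] [0.47244003 0.19903003 0.149     ]
mug [0.67708892 0.29618242 0.075     ]
sugar [0.55489933 0.32726835 0.1       ]
small [ 0.58025587 -0.01738269  0.094     ]
sil [0.45856758 0.00272015 0.01      ]
```

```bash
cat >> h.py <<'E'
from scipy.spatial.transform import Rotation as Ro
def go(p,ang=None,o=None):
    o=o or env.observe(); R=Ro.from_rotvec(o["tcp_rot"]).as_matrix()
    print("t",round(o["t"],2),"tcp",o["tool_pos"].round(4),"xax",R[:,0].round(3),"jaw",round(float(np.degrees(np.arctan2(R[1,1],R[0,1]))),2),"w",round(o["width"],4),"F",o["ft_force"].round(1),"q6",o["qpos"][5].round(2))
    if p is not None: print("units in current tool axes",(R.T@(np.array(p)-o["tool_pos"])/.03).round(3))
    if ang is not None:
        d=(np.degrees(np.arctan2(R[1,1],R[0,1]))-ang+90)%180-90; print("yaw units",round(d/4,2))
E
python3 - <<'E'
from h import *
go((.471,.201,.24),78)
# refine lid edges in top
T=cams.capture("top")
c=np.array([.595,.140]);
E
```

```text
t 0.2 tcp [0.2777 0.5595 0.1994] xax [-0.    -0.001 -1.   ] jaw 63.6 w 0.088 F [ 0.6 -0.5  0.1] q6 -0.02
units in current tool axes [-1.347 -7.84  11.085]
yaw units -3.6
```

>>> play_rows(
  motion=[
    {"xyz": [-0.5,0,0],"yaw": -0.9,"hand": 0},
    {"xyz": [-0.5,0,0],"yaw": -0.9,"hand": 0},
    {"xyz": [-0.5,0,0],"yaw": -0.9,"hand": 0},
    {"xyz": [-0.3,0,0],"yaw": -0.9,"hand": 0},
    {"xyz": [0,0,0],"yaw": 0,"hand": 0},
  ],
)

```text
t: 0.67
tool_pos: [0.2785, 0.5609, 0.2561]
tcp_rot: [0.165, 1.563, -0.16]
ft_force: [0.7, 0.6, -0.2]
width: 0.0583
```

Run:
```python
from h import *
go((.471,.201,.24),78)
```

```text
t 0.67 tcp [0.2785 0.5609 0.2561] xax [ 0.002  0.003 -1.   ] jaw 78.12 w 0.0583 F [ 0.7  0.6 -0.2] q6 -0.27
units in current tool axes [  0.509 -10.419   8.749]
yaw units 0.03
```

Translate in 15 rows of (0, -0.69, 0.58).

>>> play_rows(
  motion=[
    {"xyz": [0,-0.7,0.58],"yaw": 0,"hand": 0},
    {"xyz": [0,-0.7,0.58],"yaw": 0,"hand": 0},
    {"xyz": [0,-0.7,0.58],"yaw": 0,"hand": 0},
    {"xyz": [0,-0.7,0.58],"yaw": 0,"hand": 0},
    {"xyz": [0,-0.7,0.58],"yaw": 0,"hand": 0},
  ],
)

```text
t: 1.08
tool_pos: [0.3412, 0.4375, 0.253]
tcp_rot: [0.165, 1.565, -0.167]
ft_force: [-0.6, -0.3, -0.3]
width: 0.0437
```

>>> play_rows(
  motion=[
    {"xyz": [0,-0.7,0.58],"yaw": 0,"hand": -0.2},
    {"xyz": [0,-0.7,0.58],"yaw": 0,"hand": -0.2},
    {"xyz": [0,-0.7,0.58],"yaw": 0,"hand": -0.2},
    {"xyz": [0,-0.7,0.58],"yaw": 0,"hand": -0.2},
    {"xyz": [0,-0.7,0.58],"yaw": 0,"hand": -0.2},
  ],
)

```text
t: 1.5
tool_pos: [0.4045, 0.3167, 0.2531]
tcp_rot: [0.166, 1.565, -0.167]
ft_force: [0.5, 0.5, 0.5]
width: 0.0355
```

>>> play_rows(
  motion=[
    {"xyz": [0,-0.7,0.58],"yaw": 0,"hand": -0.2},
    {"xyz": [0,-0.7,0.58],"yaw": 0,"hand": -0.2},
    {"xyz": [0,-0.7,0.58],"yaw": 0,"hand": -0.2},
    {"xyz": [0,-0.7,0.58],"yaw": 0,"hand": -0.2},
    {"xyz": [0,0,0],"yaw": 0,"hand": -0.2},
  ],
)

```text
t: 1.92
tool_pos: [0.4562, 0.2183, 0.2532]
tcp_rot: [0.167, 1.564, -0.17]
ft_force: [-1.1, 0.6, -0.7]
width: 0.0353
```

Run:
```python
from h import *
S=cams.capture("side");T=cams.capture("top")
go((.471,.201,.165),78)
a=T["color"][150:260,130:290,::-1]; cv2.imwrite("pics/top1z.png",cv2.resize(a,None,fx=5,fy=5,interpolation=cv2.INTER_CUBIC))
a=S["color"][100:220,190:300,::-1]; cv2.imwrite("pics/side1z.png",cv2.resize(a,None,fx=5,fy=5,interpolation=cv2.INTER_CUBIC))
```

```text
t 2.02 tcp [0.4549 0.2208 0.2532] xax [-0.001 -0.    -1.   ] jaw 77.78 w 0.0348 F [-0.6 -0.5 -0.3] q6 -0.93
units in current tool axes [ 2.941 -0.532  0.666]
yaw units -0.05
```

View pics/side1z.png

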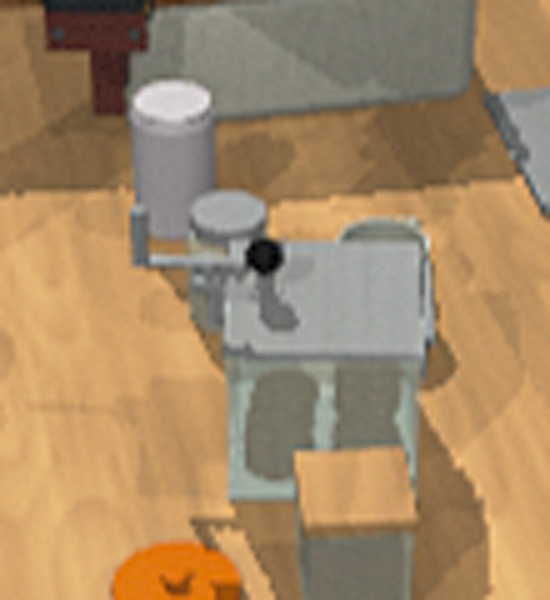

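View pics/top1z.png

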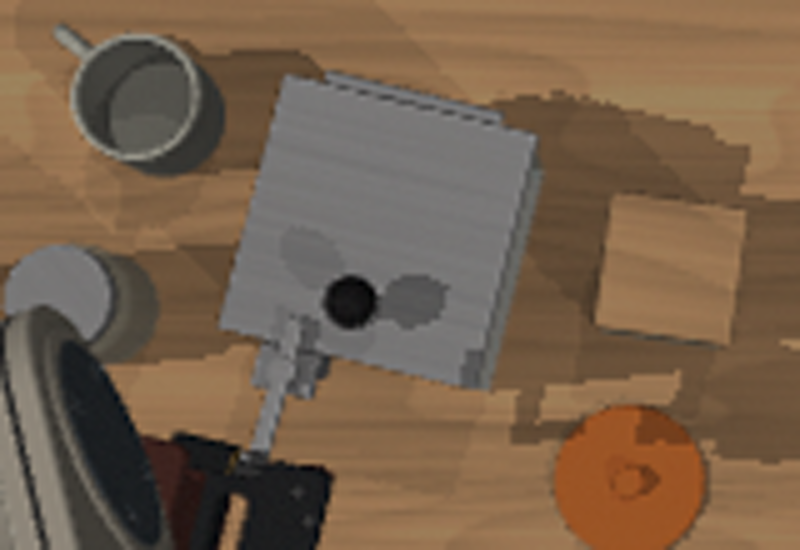

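>>> play_rows(
  motion=[
    {"xyz": [0,-0.27,0.33],"yaw": 0,"hand": -0.2},
    {"xyz": [0,-0.27,0.33],"yaw": 0,"hand": -0.2},
    {"xyz": [0.7,0,0],"yaw": 0,"hand": -0.2},
    {"xyz": [0.7,0,0],"yaw": 0,"hand": -0.2},
    {"xyz": [0,0,0],"yaw": 0,"hand": -0.2},
  ],
)

```text
t: 2.43
tool_pos: [0.4692, 0.2006, 0.2086]
tcp_rot: [0.162, 1.57, -0.167]
ft_force: [-1.5, -0.4, 0.1]
width: 0.0352
```

Run:
```python
from h import *
S=cams.capture("side")
go((.471,.201,.165),78)
a=S["color"][100:220,190:300,::-1]; cv2.imwrite("pics/side2z.png",cv2.resize(a,None,fx=5,fy=5,interpolation=cv2.INTER_CUBIC))
```

```text
t 2.48 tcp [0.4699 0.201  0.2103] xax [-0.004 -0.002 -1.   ] jaw 78.01 w 0.035 F [0.6 0.8 0.1] q6 -0.98
units in current tool axes [1.509 0.011 0.04 ]
yaw units 0.0
```

View pics/side2z.png

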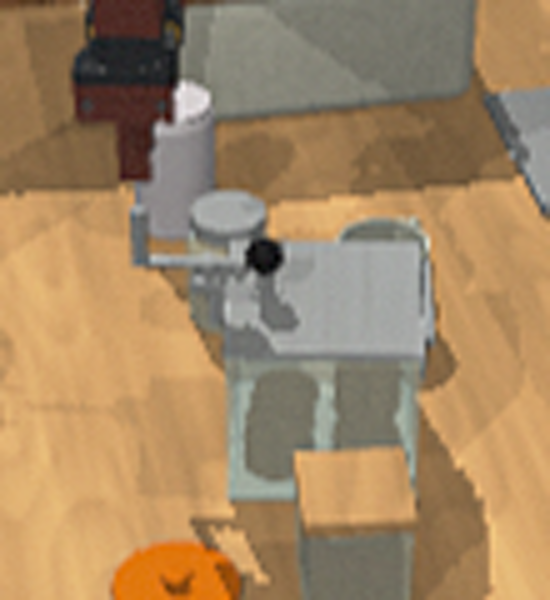

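>>> play_rows(
  motion=[
    {"xyz": [0.5,0,0],"yaw": 0,"hand": -0.2},
    {"xyz": [0.5,0,0],"yaw": 0,"hand": -0.2},
    {"xyz": [0.5,0,0.05],"yaw": 0,"hand": -0.2},
    {"xyz": [0,0,0],"yaw": 0,"hand": -0.2},
    {"xyz": [0,0,0],"yaw": 0,"hand": -0.5},
  ],
)

```text
t: 2.9
tool_pos: [0.4728, 0.2015, 0.1675]
tcp_rot: [0.164, 1.565, -0.164]
ft_force: [-0.2, 0.2, 0.1]
width: 0.0309
```

>>> play_rows(
  motion=[
    {"xyz": [0,0,0],"yaw": 0,"hand": -0.8},
    {"xyz": [0,0,0],"yaw": 0,"hand": -0.8},
    {"xyz": [0,0,0],"yaw": 0,"hand": -1},
    {"xyz": [0,0,0],"yaw": 0,"hand": -1},
    {"xyz": [0,0,0],"yaw": 0,"hand": -1},
  ],
  squeeze=5,
)

```text
t: 3.32
tool_pos: [0.4732, 0.2021, 0.1678]
tcp_rot: [0.166, 1.563, -0.163]
ft_force: [-0.7, 4.4, 4.0]
width: 0.0108
```

Run:
```python
from h import *
S=cams.capture("side")
go((.471,.201,.165),78)
a=S["color"][100:220,190:300,::-1]; cv2.imwrite("pics/side3z.png",cv2.resize(a,None,fx=5,fy=5,interpolation=cv2.INTER_CUBIC))
```

```text
t 3.37 tcp [0.4732 0.202  0.1678] xax [ 0.002  0.001 -1.   ] jaw 77.99 w 0.0109 F [-0.4  3.8  4.2] q6 -0.98
units in current tool axes [ 0.092 -0.049 -0.063]
yaw units -0.0
```

View pics/side3z.png

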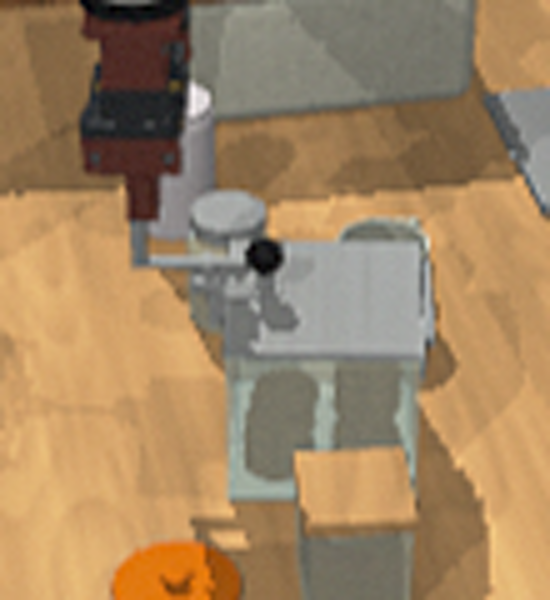

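>>> play_rows(
  motion=[
    {"xyz": [0,0.12,0],"yaw": 1,"hand": -1},
    {"xyz": [0,0.12,0],"yaw": 1,"hand": -1},
    {"xyz": [0,0.12,0],"yaw": 1,"hand": -1},
    {"xyz": [0,0.12,0],"yaw": 1,"hand": -1},
    {"xyz": [0,0.12,0],"yaw": 1,"hand": -1},
  ],
)

```text
t: 3.78
tool_pos: [0.4796, 0.2179, 0.1676]
tcp_rot: [0.44, 1.524, -0.44]
ft_force: [2.0, -2.4, 4.3]
width: 0.0112
```

>>> play_rows(
  motion=[
    {"xyz": [0,0.12,0],"yaw": 1,"hand": -1},
    {"xyz": [0,0.12,0],"yaw": 1,"hand": -1},
    {"xyz": [0,0.12,0],"yaw": 1,"hand": -1},
    {"xyz": [0,0.12,0],"yaw": 1,"hand": -1},
    {"xyz": [0,0,0],"yaw": 0,"hand": -1},
  ],
)

```text
t: 4.2
tool_pos: [0.4892, 0.2288, 0.1676]
tcp_rot: [0.656, 1.466, -0.656]
ft_force: [3.0, -4.8, 3.2]
width: 0.0109
```

Run:
```python
from h import *
S=cams.capture("side")
go(None)
a=S["color"][100:220,190:300,::-1]; cv2.imwrite("pics/side4z.png",cv2.resize(a,None,fx=5,fy=5,interpolation=cv2.INTER_CUBIC))
```

```text
t 4.25 tcp [0.4891 0.2287 0.1676] xax [ 0.003 -0.001 -1.   ] jaw 41.99 w 0.011 F [ 3.2 -3.6  3.8] q6 -0.31
```

View pics/side4z.png

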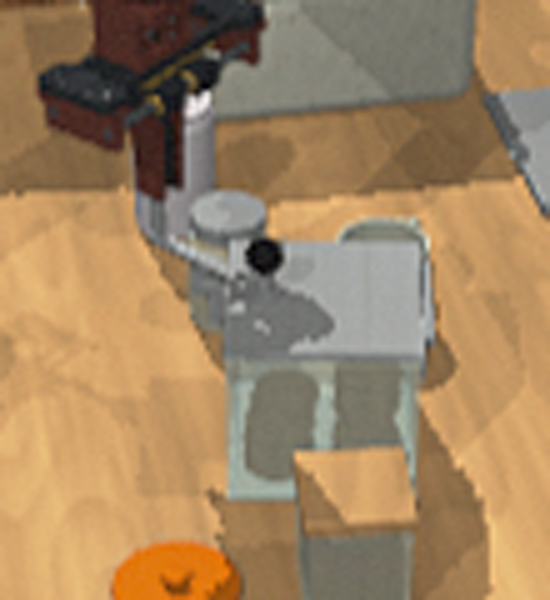

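>>> play_rows(
  motion=[
    {"xyz": [0,0.12,0],"yaw": 1,"hand": -1},
    {"xyz": [0,0.12,0],"yaw": 1,"hand": -1},
    {"xyz": [0,0.12,0],"yaw": 1,"hand": -1},
    {"xyz": [0,0.12,0],"yaw": 1,"hand": -1},
    {"xyz": [0,0.12,0],"yaw": 1,"hand": -1},
  ],
)

```text
t: 4.67
tool_pos: [0.5029, 0.2377, 0.1671]
tcp_rot: [0.922, 1.363, -0.926]
ft_force: [3.1, -7.9, 3.2]
width: 0.0108
```

>>> play_rows(
  motion=[
    {"xyz": [0,0.12,0],"yaw": 1,"hand": -1},
    {"xyz": [0,0.12,0],"yaw": 1,"hand": -1},
    {"xyz": [0,0.12,0],"yaw": 1,"hand": -1},
    {"xyz": [0,0.12,0],"yaw": 1,"hand": -1},
    {"xyz": [0,0.12,0],"yaw": 1,"hand": -1},
  ],
)

```text
t: 5.08
tool_pos: [0.5193, 0.2416, 0.1666]
tcp_rot: [1.182, 1.222, -1.189]
ft_force: [-0.8, -6.6, 3.0]
width: 0.0113
```

>>> play_rows(
  motion=[
    {"xyz": [0,0.06,0],"yaw": 0.5,"hand": -1},
    {"xyz": [0,0,0],"yaw": 0,"hand": -1},
  ],
)

```text
t: 5.25
tool_pos: [0.5212, 0.2417, 0.1665]
tcp_rot: [1.207, 1.207, -1.213]
ft_force: [-0.5, -7.1, 2.6]
width: 0.0113
```

Run:
```python
from h import *
S=cams.capture("side")
go(None)
a=S["color"][100:220,190:300,::-1]; cv2.imwrite("pics/side5z.png",cv2.resize(a,None,fx=5,fy=5,interpolation=cv2.INTER_CUBIC))
# circle through tcp points with R=50
from scipy.optimize import least_squares
P=np.array([[.4732,.202],[.4796,.2179],[.4891,.2287],env.observe()["tool_pos"][:2]])
r=least_squares(lambda c:np.hypot(*(P-c).T)-.05,[.517,.19]);print(r.x,r.fun)
for p in P: print(np.degrees(np.arctan2(*(p-r.x)[::-1])))
```

```text
t 5.3 tcp [0.5211 0.2417 0.1666] xax [-0.002 -0.004 -1.   ] jaw -0.01 w 0.0109 F [-0.9 -6.9  2.7] q6 0.42
[0.52222808 0.19161765] [ 1.15327094e-04  7.90899255e-05 -2.75052349e-04  1.39753926e-04]
168.04349255084674
148.34408748202551
131.77649480020102
91.27087745782684
```

View pics/side5z.png

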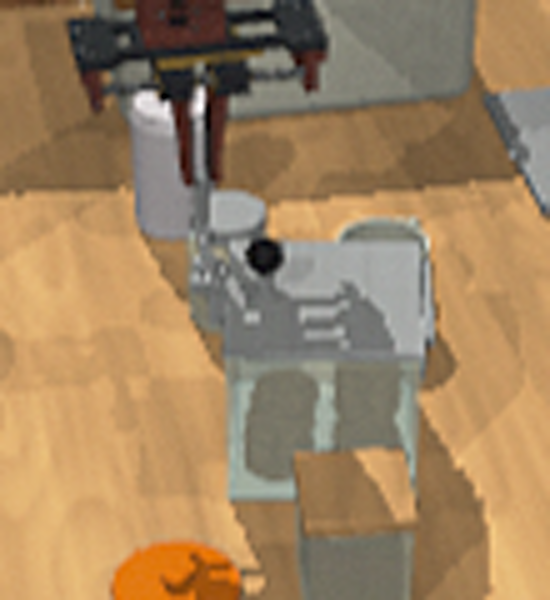

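>>> play_rows(
  motion=[
    {"xyz": [0,0,0],"yaw": 0,"hand": -0.3},
    {"xyz": [0,0,0],"yaw": 0,"hand": -0.3},
    {"xyz": [-0.3,0,0],"yaw": 0,"hand": -0.3},
    {"xyz": [-0.8,0,0],"yaw": 0,"hand": 0},
    {"xyz": [-0.9,0,0],"yaw": 0,"hand": 0},
  ],
)

```text
t: 5.72
tool_pos: [0.5203, 0.2435, 0.2266]
tcp_rot: [1.206, 1.211, -1.212]
ft_force: [0.7, -0.6, -0.2]
width: 0.0409
```

>>> play_rows(
  motion=[
    {"xyz": [-0.2,0,0],"yaw": -1,"hand": 0},
    {"xyz": [0,0,0],"yaw": -1,"hand": 0},
    {"xyz": [0,0,0],"yaw": -1,"hand": 0},
    {"xyz": [0,0,0],"yaw": -1,"hand": 0},
    {"xyz": [0,0,0],"yaw": -1,"hand": 0.1},
  ],
)

```text
t: 6.13
tool_pos: [0.5215, 0.2441, 0.2337]
tcp_rot: [0.946, 1.355, -0.945]
ft_force: [-0.7, 0.6, 0.7]
width: 0.047
```

Run:
```python
from h import *
S=cams.capture("side");T=cams.capture("top")
go((.553,.152,.22),78.5)
a=S["color"][100:220,190:300,::-1]; cv2.imwrite("pics/side6z.png",cv2.resize(a,None,fx=5,fy=5,interpolation=cv2.INTER_CUBIC))
a=T["color"][150:260,130:290,::-1]; cv2.imwrite("pics/top6z.png",cv2.resize(a,None,fx=5,fy=5,interpolation=cv2.INTER_CUBIC))
```

```text
t 6.23 tcp [0.5215 0.2441 0.2335] xax [ 0.  0. -1.] jaw 20.06 w 0.0485 F [-0.4 -0.3  0.6] q6 0.07
units in current tool axes [ 0.451 -0.067  3.243]
yaw units -14.61
```

View pics/side6z.png

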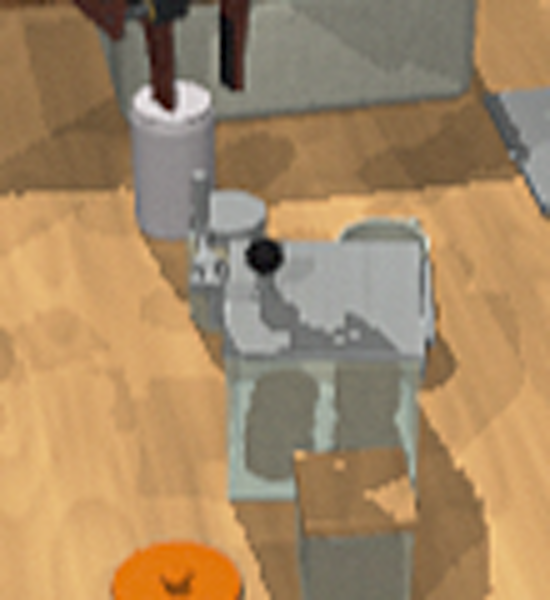

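View pics/top6z.png

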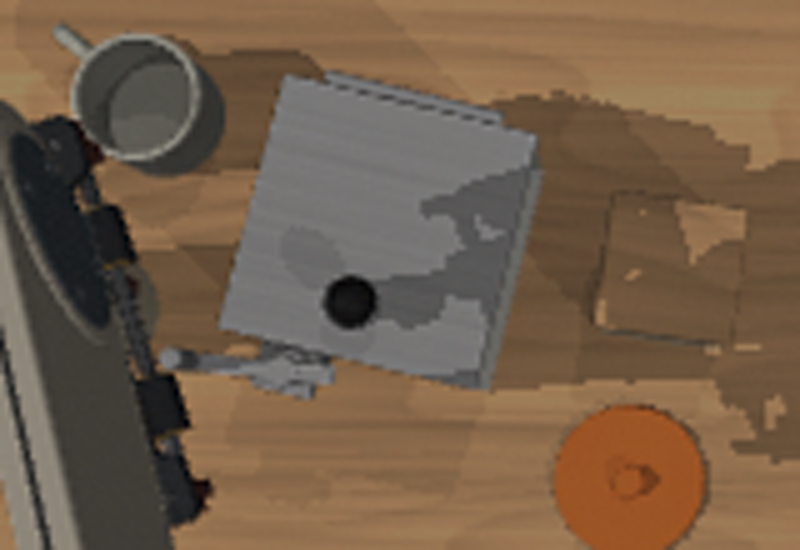

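>>> play_rows(
  motion=[
    {"xyz": [0,0,0],"yaw": -1,"hand": 0.1},
    {"xyz": [0,0,0],"yaw": -1,"hand": 0.1},
    {"xyz": [0,0,0],"yaw": -1,"hand": 0.1},
    {"xyz": [0,0,0],"yaw": -1,"hand": 0.1},
    {"xyz": [0,0,0],"yaw": -1,"hand": 0.1},
  ],
)

```text
t: 6.65
tool_pos: [0.5215, 0.244, 0.2333]
tcp_rot: [0.681, 1.461, -0.68]
ft_force: [0.5, 0.5, -0.3]
width: 0.0481
```

>>> play_rows(
  motion=[
    {"xyz": [0,0,0],"yaw": -1,"hand": 0.1},
    {"xyz": [0,0,0],"yaw": -1,"hand": 0.1},
    {"xyz": [0,0,0],"yaw": -1,"hand": 0.1},
    {"xyz": [0,0,0],"yaw": -1,"hand": 0.1},
    {"xyz": [0,0,0],"yaw": -1,"hand": 0.1},
  ],
)

```text
t: 7.07
tool_pos: [0.5215, 0.244, 0.2333]
tcp_rot: [0.41, 1.532, -0.409]
ft_force: [0.9, 0.5, 0.2]
width: 0.0485
```

>>> play_rows(
  motion=[
    {"xyz": [0,0,0],"yaw": -1,"hand": 0.1},
    {"xyz": [0,0,0],"yaw": -1,"hand": 0.1},
    {"xyz": [0,0,0],"yaw": -1,"hand": 0.1},
    {"xyz": [0,0,0],"yaw": -1,"hand": 0.1},
    {"xyz": [0,0,0],"yaw": -0.6,"hand": 0.1},
  ],
)

```text
t: 7.48
tool_pos: [0.5215, 0.244, 0.2333]
tcp_rot: [0.158, 1.565, -0.158]
ft_force: [0.2, 0.1, -0.9]
width: 0.048
```

Run:
```python
from h import *
go((.553,.152,.21),78.5)
```

```text
t 7.48 tcp [0.5215 0.244  0.2333] xax [ 0.  0. -1.] jaw 78.47 w 0.048 F [ 0.2  0.1 -0.9] q6 -0.95
units in current tool axes [ 0.776 -2.794  1.643]
yaw units -0.01
```

>>> play_rows(
  motion=[
    {"xyz": [0,-0.7,0.41],"yaw": 0,"hand": 0.1},
    {"xyz": [0,-0.7,0.41],"yaw": 0,"hand": 0.1},
    {"xyz": [0,-0.7,0.41],"yaw": 0,"hand": 0.1},
    {"xyz": [0,-0.7,0.41],"yaw": 0,"hand": 0.1},
    {"xyz": [0,0,0],"yaw": 0,"hand": 0.1},
  ],
)

```text
t: 7.9
tool_pos: [0.5539, 0.1488, 0.2333]
tcp_rot: [0.162, 1.564, -0.163]
ft_force: [0.0, -0.8, -0.5]
width: 0.0483
```

>>> play_rows(
  motion=[
    {"xyz": [0.6,0,0],"yaw": 0,"hand": 0.1},
    {"xyz": [0,0,0],"yaw": 0,"hand": 0.1},
  ],
)

```text
t: 8.07
tool_pos: [0.5514, 0.1513, 0.213]
tcp_rot: [0.16, 1.568, -0.162]
ft_force: [-0.1, -0.6, -0.2]
width: 0.0481
```

Run:
```python
from h import *
S=cams.capture("side")
go((.553,.152,.155),78.5)
a=S["color"][100:220,190:300,::-1]; cv2.imwrite("pics/side7z.png",cv2.resize(a,None,fx=5,fy=5,interpolation=cv2.INTER_CUBIC))
```

```text
t 8.12 tcp [0.5516 0.1517 0.2139] xax [-0.003 -0.001 -1.   ] jaw 78.3 w 0.0481 F [-0.5  0.5  0.5] q6 -1.12
units in current tool axes [1.963 0.021 0.049]
yaw units -0.05
```

View pics/side7z.png

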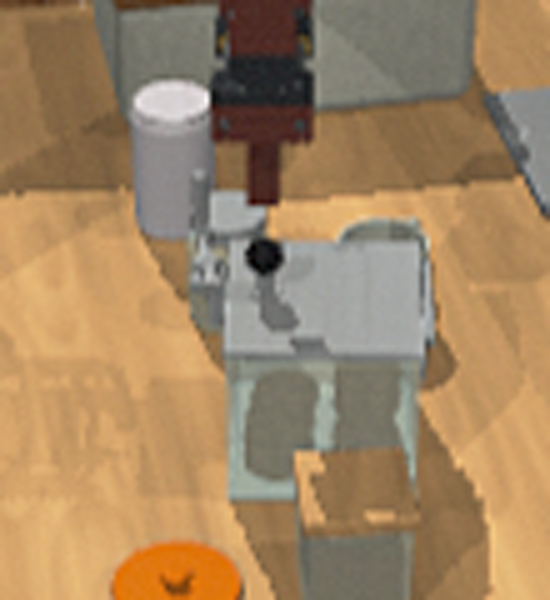

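Fingertip (264,200) is directly above the knob (265,257), so descend and close.

>>> play_rows(
  motion=[
    {"xyz": [0.5,0,0],"yaw": 0,"hand": 0.1},
    {"xyz": [0.5,0,0.05],"yaw": 0,"hand": 0.1},
    {"xyz": [0.5,0,0],"yaw": 0,"hand": 0.1},
    {"xyz": [0.45,0,0],"yaw": 0,"hand": 0.1},
    {"xyz": [0,0,0],"yaw": 0,"hand": 0.1},
  ],
)

```text
t: 8.53
tool_pos: [0.5526, 0.1518, 0.1546]
tcp_rot: [0.158, 1.569, -0.16]
ft_force: [-0.6, 0.6, -0.5]
width: 0.0483
```

>>> play_rows(
  motion=[
    {"xyz": [0,0,0],"yaw": 0,"hand": -0.3},
    {"xyz": [0,0,0],"yaw": 0,"hand": -0.5},
    {"xyz": [0,0,0],"yaw": 0,"hand": -1},
    {"xyz": [0,0,0],"yaw": 0,"hand": -1},
    {"xyz": [0,0,0],"yaw": 0,"hand": -1},
  ],
  squeeze=20,
)

```text
t: 8.95
tool_pos: [0.5553, 0.1532, 0.1575]
tcp_rot: [0.163, 1.562, -0.157]
ft_force: [2.2, 7.0, -2.2]
width: 0.0213
```

Run:
```python
from h import *
S=cams.capture("side")
go((.553,.152,.155),78.5)
a=S["color"][100:220,190:300,::-1]; cv2.imwrite("pics/side8z.png",cv2.resize(a,None,fx=5,fy=5,interpolation=cv2.INTER_CUBIC))
```

```text
t 9.0 tcp [0.5553 0.1532 0.1574] xax [ 0.003  0.003 -1.   ] jaw 78.35 w 0.0213 F [ 1.1  8.  -1.8] q6 -1.12
units in current tool axes [ 0.079 -0.054 -0.068]
yaw units -0.04
```

View pics/side8z.png

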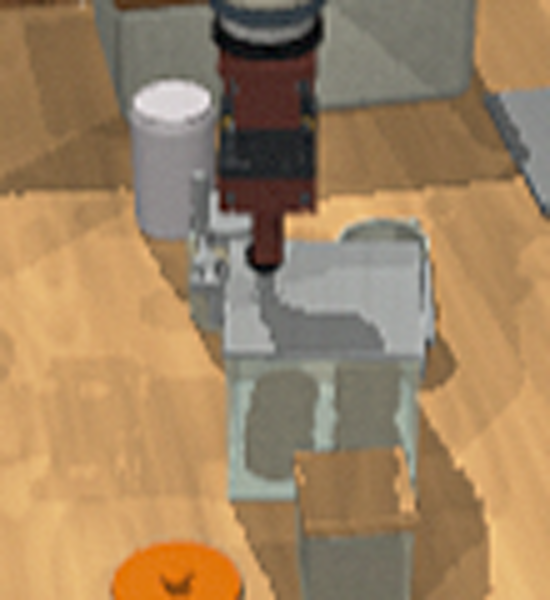

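Run:
```python
from h import *
S=cams.capture("side");T=cams.capture("top")
f=lambda X:((proj(S,X)-[189.6,99.6])*5).round(1)
u=np.array([np.cos(np.radians(78.4)),np.sin(np.radians(78.4)),0])
print("pic7 tcp",f([.5516,.1517,.2139]),"near tip out",f(np.array([.5516,.1517,.2139])-.035*u))
p=np.array([.5553,.1532,.1574]);print("pic8",f(p),f(p-.022*u),"knob .173",f([.553,.152,.173]), f(p+[0,0,.019]))
a=S["color"][120:180,215:275,::-1]; cv2.imwrite("pics/side9z.png",cv2.resize(a,None,fx=10,fy=10,interpolation=cv2.INTER_NEAREST))
a=T["color"][180:240,160:230,::-1]; cv2.imwrite("pics/top9z.png",cv2.resize(a,None,fx=8,fy=8,interpolation=cv2.INTER_NEAREST))
```

```text
pic7 tcp [259.8 208.5] near tip out [259.3 236. ]
pic8 [264.7 272.9] [264.5 290.4] knob .173 [261.9 256.2] [264.7 251. ]
```

View pics/side9z.png

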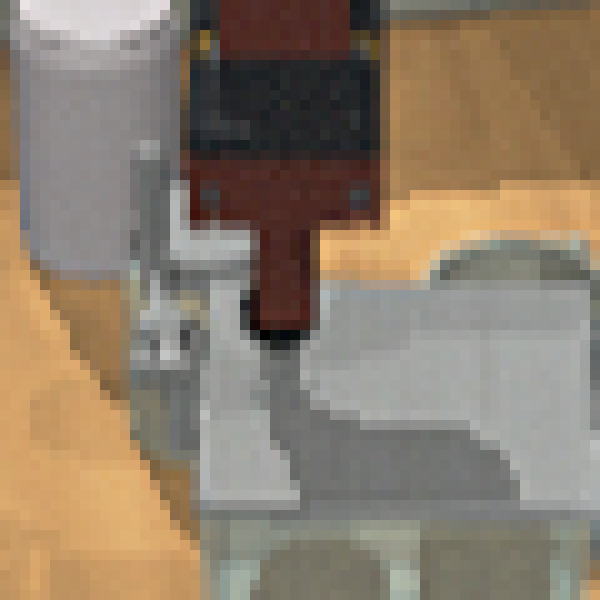

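View pics/top9z.png

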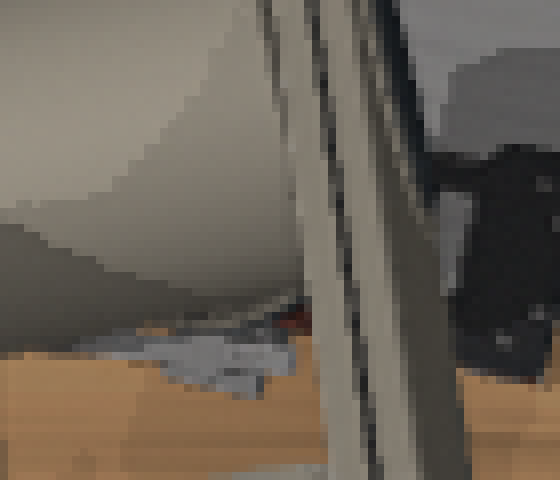

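>>> play_rows(
  motion=[
    {"xyz": [0,0,0],"yaw": 0,"hand": 0.1},
    {"xyz": [0,0,0],"yaw": 0,"hand": 0.1},
    {"xyz": [0,0,0],"yaw": 0,"hand": 0.1},
    {"xyz": [0,0,0],"yaw": 0,"hand": 0.1},
    {"xyz": [0,0,0],"yaw": 0,"hand": 0.1},
  ],
)

```text
t: 9.52
tool_pos: [0.5542, 0.1511, 0.1564]
tcp_rot: [0.159, 1.565, -0.159]
ft_force: [-0.3, -0.0, -0.8]
width: 0.0475
```

Run:
```python
from h import *
S=cams.capture("side")
go((.553,.152,.147),78.5)
print(env.grip_point_offset)
a=S["color"][120:180,215:275,::-1]; cv2.imwrite("pics/side10z.png",cv2.resize(a,None,fx=10,fy=10,interpolation=cv2.INTER_NEAREST))
```

```text
t 9.57 tcp [0.5542 0.1512 0.1564] xax [-0. -0. -1.] jaw 78.39 w 0.0479 F [ 0.4  0.8 -0.6] q6 -1.12
units in current tool axes [ 0.312  0.019 -0.044]
yaw units -0.03
0.0187
```

View pics/side10z.png

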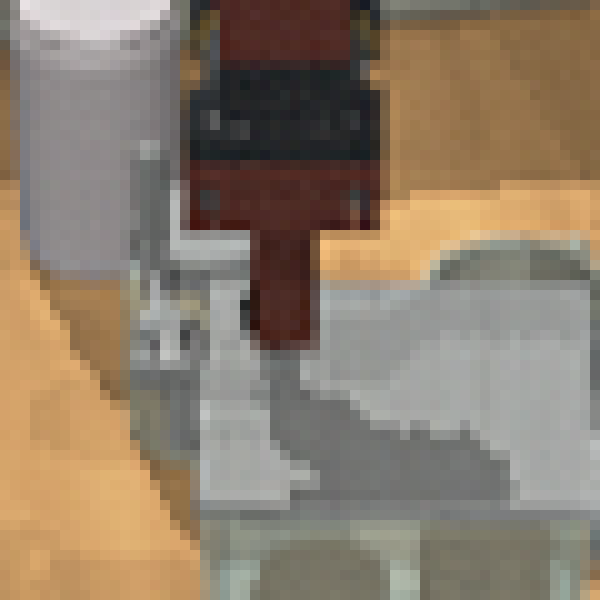

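>>> play_rows(
  motion=[
    {"xyz": [0.15,0,0],"yaw": 0,"hand": 0.1},
    {"xyz": [0.15,0,0],"yaw": 0,"hand": 0.1},
    {"xyz": [0,0,0],"yaw": 0,"hand": 0.1},
  ],
)

```text
t: 9.82
tool_pos: [0.5535, 0.1511, 0.1462]
tcp_rot: [0.159, 1.567, -0.16]
ft_force: [-0.7, 1.0, -1.0]
width: 0.0482
```

>>> play_rows(
  motion=[
    {"xyz": [0,0,0],"yaw": 0,"hand": -0.3},
    {"xyz": [0,0,0],"yaw": 0,"hand": -0.5},
    {"xyz": [0,0,0],"yaw": 0,"hand": -1},
    {"xyz": [0,0,0],"yaw": 0,"hand": -1},
    {"xyz": [0,0,0],"yaw": 0,"hand": -1},
  ],
  squeeze=20,
)

```text
t: 10.23
tool_pos: [0.5549, 0.1534, 0.1478]
tcp_rot: [0.162, 1.564, -0.157]
ft_force: [-0.2, 9.0, -1.8]
width: 0.0267
```

Run:
```python
from h import *
S=cams.capture("side")
go((.553,.152,.147),78.5)
a=S["color"][120:180,215:275,::-1]; cv2.imwrite("pics/side11z.png",cv2.resize(a,None,fx=10,fy=10,interpolation=cv2.INTER_NEAREST))
```

```text
t 10.28 tcp [0.5549 0.1534 0.1478] xax [ 0.002  0.003 -1.   ] jaw 78.36 w 0.0264 F [ 0.   8.7 -1.9] q6 -1.12
units in current tool axes [ 0.026 -0.058 -0.054]
yaw units -0.03
```

View pics/side11z.png

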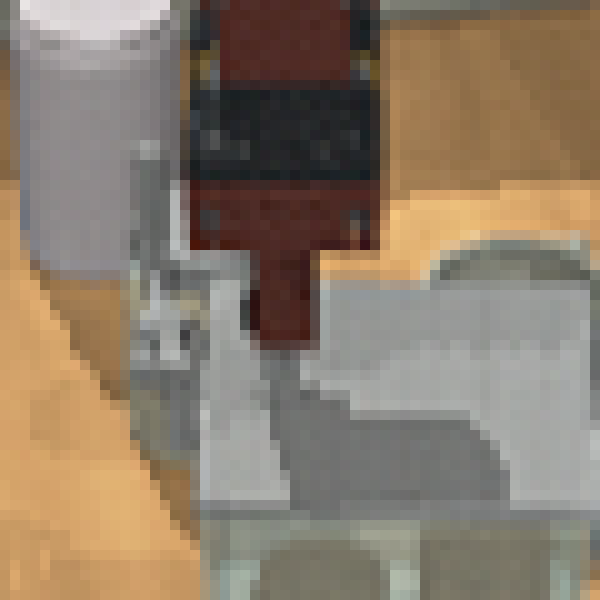

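>>> play_rows(
  motion=[
    {"xyz": [0,0.05,0],"yaw": 0,"hand": -1},
    {"xyz": [0,0,0],"yaw": 0,"hand": -1},
    {"xyz": [-0.13,0,0.05],"yaw": 0,"hand": -1},
    {"xyz": [-0.13,0,0.05],"yaw": 0,"hand": -1},
    {"xyz": [0,0,0],"yaw": 0,"hand": -1},
  ],
  squeeze=30,
)

```text
t: 10.7
tool_pos: [0.5582, 0.1527, 0.156]
tcp_rot: [0.16, 1.564, -0.158]
ft_force: [1.4, 5.8, -3.3]
width: 0.0267
```

Run:
```python
from h import *
go(None)
```

```text
t 10.7 tcp [0.5582 0.1527 0.156 ] xax [ 0.001  0.001 -1.   ] jaw 78.38 w 0.0267 F [ 1.4  5.8 -3.3] q6 -1.12
```

>>> play_rows(
  motion=[
    {"xyz": [-0.26,0,0.12],"yaw": 0,"hand": -1},
    {"xyz": [-0.25,0,0.14],"yaw": 0,"hand": -1},
    {"xyz": [-0.24,0,0.16],"yaw": 0,"hand": -1},
    {"xyz": [-0.22,0,0.17],"yaw": 0,"hand": -1},
    {"xyz": [0,0,0],"yaw": 0,"hand": -1},
  ],
)

```text
t: 11.12
tool_pos: [0.5757, 0.1488, 0.1855]
tcp_rot: [0.16, 1.564, -0.159]
ft_force: [-0.1, 5.9, -1.6]
width: 0.0264
```

Run:
```python
from h import *
S=cams.capture("side")
go(None)
a=S["color"][90:210,190:300,::-1]; cv2.imwrite("pics/side12z.png",cv2.resize(a,None,fx=5,fy=5,interpolation=cv2.INTER_CUBIC))
```

```text
t 11.17 tcp [0.5751 0.1489 0.1847] xax [ 0.     0.001 -1.   ] jaw 78.37 w 0.0265 F [ 0.9  5.9 -2. ] q6 -1.14
```

View pics/side12z.png

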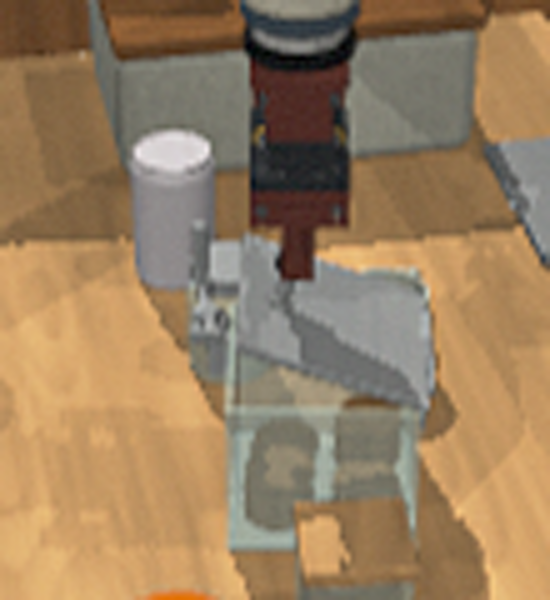

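Lid is rising with the knob held (front corner now at ~(240,235)–(235,345)). Continue.

>>> play_rows(
  motion=[
    {"xyz": [-0.21,0,0.19],"yaw": 0,"hand": -1},
    {"xyz": [-0.2,0,0.2],"yaw": 0,"hand": -1},
    {"xyz": [-0.18,0,0.22],"yaw": 0,"hand": -1},
    {"xyz": [-0.17,0,0.23],"yaw": 0,"hand": -1},
    {"xyz": [-0.15,0,0.24],"yaw": 0,"hand": -1},
  ],
)

```text
t: 11.58
tool_pos: [0.6064, 0.142, 0.2116]
tcp_rot: [0.159, 1.566, -0.159]
ft_force: [-0.4, 3.5, -2.2]
width: 0.0267
```

>>> play_rows(
  motion=[
    {"xyz": [-0.13,0,0.25],"yaw": 0,"hand": -1},
    {"xyz": [-0.12,0,0.26],"yaw": 0,"hand": -1},
    {"xyz": [-0.1,0,0.27],"yaw": 0,"hand": -1},
    {"xyz": [0,0,0],"yaw": 0,"hand": -1},
    {"xyz": [0,0,0],"yaw": 0,"hand": -1},
  ],
)

```text
t: 12.0
tool_pos: [0.6299, 0.1368, 0.2223]
tcp_rot: [0.159, 1.565, -0.16]
ft_force: [-4.0, -0.8, 2.7]
width: 0.0262
```

Run:
```python
from h import *
from scipy.optimize import brentq
S=cams.capture("side")
go(None)
p=env.observe()["tool_pos"]; p0=np.array([.5549,.1534,.1478])
u=np.array([np.cos(np.radians(-11.6)),np.sin(np.radians(-11.6))])
dx=(p-p0)[:2]@u*1e3; dz=(p-p0)[2]*1e3
print("dx,dz mm",dx,dz,"lid deg",np.degrees(np.arctan2(41+dz,115-dx))-19.62,"r",np.hypot(41+dz,115-dx))
a=S["color"][60:180,190:300,::-1]; cv2.imwrite("pics/side13z.png",cv2.resize(a,None,fx=5,fy=5,interpolation=cv2.INTER_CUBIC))
```

```text
t 12.05 tcp [0.6294 0.1369 0.2222] xax [-0.    -0.001 -1.   ] jaw 78.37 w 0.0263 F [-3.8 -0.3  2.8] q6 -1.17
dx,dz mm 76.31407595811191 74.35239301771458 lid deg 51.84000653758997 r 121.66665645890012
```

View pics/side13z.png

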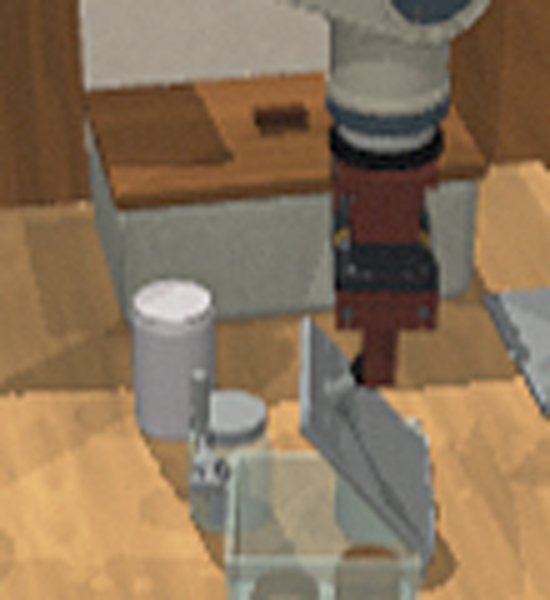

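>>> play_rows(
  motion=[
    {"xyz": [-0.08,0,0.2],"yaw": 0,"hand": -1},
    {"xyz": [-0.05,0,0.2],"yaw": 0,"hand": -1},
    {"xyz": [-0.04,0,0.16],"yaw": 0,"hand": -1},
    {"xyz": [0,0,0],"yaw": 0,"hand": -1},
    {"xyz": [0,0,0],"yaw": 0,"hand": -1},
  ],
)

```text
t: 12.47
tool_pos: [0.6461, 0.1333, 0.2269]
tcp_rot: [0.158, 1.565, -0.16]
ft_force: [-3.0, -4.2, 1.3]
width: 0.0268
```

```bash
cat > ang.py <<'E'
from h import *
S=cams.capture("side");T=cams.capture("top")
go(None)
p=env.observe()["tool_pos"]; p0=np.array([.5549,.1534,.1478])
u=np.array([np.cos(np.radians(-11.6)),np.sin(np.radians(-11.6))])
dx=(p-p0)[:2]@u*1e3; dz=(p-p0)[2]*1e3
print("dx,dz mm",dx,dz,"lid deg",np.degrees(np.arctan2(41+dz,115-dx))-19.62,"r",np.hypot(41+dz,115-dx))
cv2.imwrite("pics/S.png",S["color"][:,:,::-1])
a=S["color"][110:185,235:290,::-1]; cv2.imwrite("pics/side14z.png",cv2.resize(a,None,fx=8,fy=8,interpolation=cv2.INTER_CUBIC))
a=T["color"][150:260,130:290,::-1]; cv2.imwrite("pics/top14z.png",cv2.resize(a,None,fx=5,fy=5,interpolation=cv2.INTER_CUBIC))
E
python3 ang.py
```

```text
t 12.57 tcp [0.6457 0.1334 0.2268] xax [-0.001 -0.001 -1.   ] jaw 78.39 w 0.0266 F [-1.7 -5.2  0.3] q6 -1.18
dx,dz mm 92.92230685128708 79.04219828343295 lid deg 59.95884114469247 r 122.0555361443624
```

View pics/side14z.png

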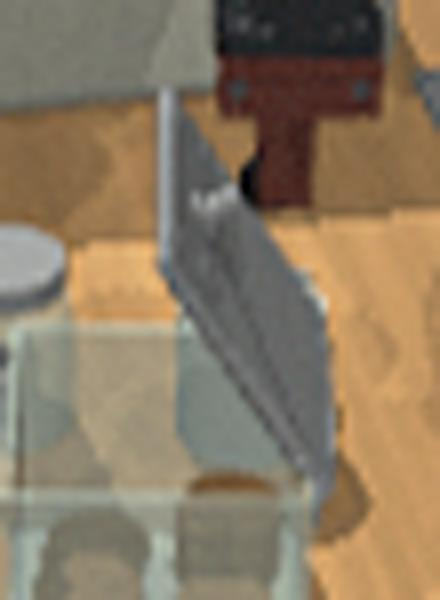

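View pics/top14z.png

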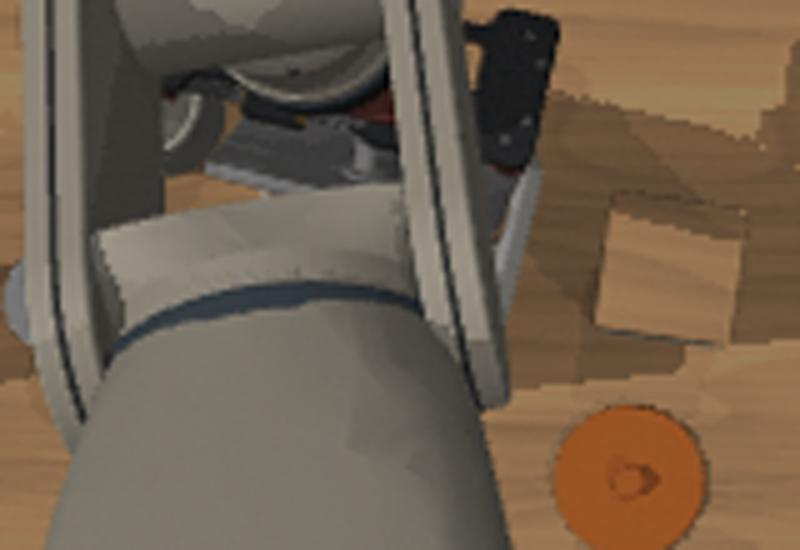

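Run:
```python
from h import *
S=cams.capture("side")
k=np.array([.5535,.1522]);a0=np.radians(-11.6);u=np.array([np.cos(a0),np.sin(a0)]);v=np.array([-u[1],u[0]])
f=lambda X:((proj(S,X)-[234.6,109.6])*8).round(0)
def pt(th,x,y,z): # rel hinge closed
    th=np.radians(th);c,s=np.cos(th),np.sin(th)
    X=x*c+z*s; Z=-x*s+z*c
    q=k+(.115+X)*u+y*v; return np.r_[q,.132+Z]
for th in (55,57.5,60,62.5,65):
    print(th,[f(pt(th,-.144,y,z)).tolist() for y in(-.072,.072) for z in(0,.008)],"knob",f(pt(th,-.115,0,.041)))
go(None)
```

```text
55 [[135.0, 274.0], [151.0, 265.0], [133.0, 98.0], [147.0, 89.0]] knob [249. 184.]
57.5 [[148.0, 267.0], [164.0, 258.0], [144.0, 92.0], [159.0, 83.0]] knob [261. 181.]
60 [[161.0, 260.0], [178.0, 252.0], [156.0, 85.0], [172.0, 78.0]] knob [273. 179.]
62.5 [[174.0, 254.0], [191.0, 247.0], [169.0, 79.0], [185.0, 72.0]] knob [286. 178.]
65 [[188.0, 249.0], [206.0, 242.0], [181.0, 74.0], [198.0, 68.0]] knob [298. 176.]
t 12.62 tcp [0.6456 0.1335 0.2268] xax [-0.001 -0.001 -1.   ] jaw 78.39 w 0.0267 F [-2.2 -4.7 -1.2] q6 -1.18
```

>>> play_rows(
  motion=[
    {"xyz": [0,0,0],"yaw": 0,"hand": -1},
    {"xyz": [0,0,0],"yaw": 0,"hand": -1},
    {"xyz": [0,0,0],"yaw": 0,"hand": -1},
    {"xyz": [0,0,0],"yaw": 0,"hand": -1},
    {"xyz": [0,0,0],"yaw": 0,"hand": -1},
  ],
)

```text
t: 13.03
tool_pos: [0.6455, 0.1335, 0.2268]
tcp_rot: [0.158, 1.566, -0.16]
ft_force: [-3.1, -4.8, -0.5]
width: 0.026
```

```bash
python3 ang.py
```

```text
t 13.13 tcp [0.6455 0.1335 0.2268] xax [-0.001 -0.001 -1.   ] jaw 78.4 w 0.0265 F [-2.  -5.  -0.6] q6 -1.18
dx,dz mm 92.7294716424282 79.01328583353717 lid deg 59.86736281139095 r 122.0621366759066
```

View pics/S.png

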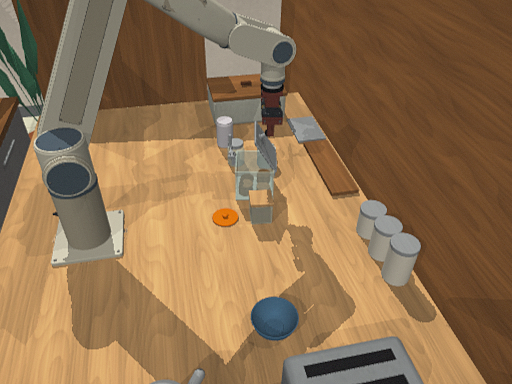

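The lid is steady at about 60° and everything else is where it was: orange lid at (225,217), bowl at (274,318), tin at (224,130). Handing in.

Run:
```python
from cell import env
print(env.close_job())
```

```text
the job is handed in; nothing more can be done
None
```

I swung the latch lever clear of the lid, then lifted the lid by its knob to about 60° and handed the job in at about 13 s, still gripping the knob.

- **Latch:** I gripped the peg lightly and turned it to an estimated 1.35–1.43 rad, past the 1.24 needed. The top view afterwards showed the keeper clear of the lid.
- **Knob grip:** My first grip was too high on the ball, closing to 21 mm. I opened, went about 9 mm lower and gripped again at 26.5 mm. That second grip held for the whole lift.
- **Lid angle:** The last check from the tool position gave 59.9°. The lid corners in the side view matched 60° to within about a degree.
- **Holding still:** The measured tool position changed by only 0.2 mm over the last half second. The wrist force was about 5 N at that point and never read above about 10 N.
- **Other things on the table:** In the last pictures, the small jar, orange lid, bowl and tin were where they started. I judged this by eye. The mug and sugar jar were mostly hidden behind the arm and the lid, so I could not check them fully. The gripper stayed above both of them.

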